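# Change over the sample cradle and load it with capped tubes

### The arm

A 7-joint arm with a two-finger parallel gripper is mounted at the origin on a cart in front of the work surface, level with it; the furniture and walls round the work are solid. World frame = base frame: x ahead of the robot, y to its left, z up, the work surface at z = 0. Lengths are in m, angles in rad, forces in N, time in s.
With the tool pointing down it reaches from about 0.4 to 0.9 m from the base axis. Payload 5.5 kg.
Tool frame: the origin (TCP) lies at the very end of the fingers, on their centre line; the grasp point (between the pads) lies 19 mm behind it; z points along the fingers, y is the direction in which the jaws open and shut (so a half turn about z gives the same grasp; the last joint's range is limited). The gripper opens to 92 mm and grips with 3 to 60 N. Pads are 19 mm wide; open, the fingers measure 130 mm over their backs; the gripper's body (75 mm by 190 mm) begins 47 mm behind the grasp point.
Start: joints at [1.458, 0.501, -0.427, 1.55, 0.221, 1.138, -0.21], TCP at [0.239, -0.605, 0.227] pointing down, gripper open.
Joint ranges: [-2.88, 2.88], [-0.31, 2.03], [-1.54, 1.56], [0.2, 2.42], [-1.41, 4.55], [0.19, 2.02], [-2.57, 2.57]. Speed limits (rad/s): [2.57, 2.57, 3.14, 3.14, 3.14, 3.14, 3.14].

### API

Orientations are given as a unit quaternion [w, x, y, z].
In Python, from plant import robot gives the robot as it stands. The module is installed in compiled form; this text tells all that it offers.
- The arm moves only by the tool play_rows, never from a script. Its argument "motion" is one flat list of numbers, 7 for each row, row after row: the gripper's target within -1 to 1 (fully open at 1, half-way at 0, shut at -1), then the shift along the tool's x, y, z in cm, then the turn, a rotation vector about the tool's x, y, z in rad. A call has 1 to 8 rows; each row is the pose to reach, as a shift and turn from the pose commanded when the call began, along the tool's axes at that moment; what a row does not reach only later rows make up. A row lasts 1/12 s, in which the tool goes at most 41.7 mm and 7.16 degrees, less where a joint would pass 70% of its speed; a pose out of reach is approached as far as the arm can. A call with a gripper value outside its range is refused whole. The fingers move at their own pace and stop on an object; "grip_force" is the grip in N (left out, the last holds). Time passes only in rows, so rows that repeat a pose let the fingers close. It gives the time, the measured TCP pose, the force and the opening at its end, in the units of the state.
- robot.sense(): the state, without advancing time (a new reading comes with each control period).
- robot.camera(name): name is "side" or "top" or "wrist"; returns (picture, depth): 480x640x3 uint8, red, green, blue; 480x640 float32, m along the optical axis (not along the pixel's ray), 0 where there is no reading.
- robot.camera_params(name): a dict with "mtx" (3x3 intrinsics, pixels), "R" (3x3) and "t" (3): a world point X has camera coordinates R X + t. Camera axes: x right, y down, z forward; pixel columns grow to the right and rows downward; lengths in m; the calibration is good to about 2 mm. A picture is of the moment at which its call begins: read the wrist's pose just before it. camera_params takes no time and is no camera call; for the wrist camera it gives the pose at the moment of the call.
- robot.hand_in(): hands the job in, once; it reports no verdict.
The state is a dict: "t": time; "q": joint angles; "dq": joint speeds; "effort": joint torques, N m; "ee_pos": TCP position; "tool_rot": TCP orientation; "contact_force": force on the tool from outside, world axes, zero at the start; "ft_torque": the same for the moment, N m; "gripper_width": finger opening in m.
Only numpy, scipy, OpenCV 4.12 (cv2) and the standard library are available. Lean on these libraries where they do the work, as an engineer would, in place of code of your own. Each camera call takes 0.05 s, during which the arm holds its last target.

### The job

Clear the sample cradle: slide its lane stop along the T-slot to the open end, lift it out there and stand it upright in the small steel tray. Then pick out the three orange capped tubes and lay one in each V-rest lane, centred along the lane, starting with the lane farthest from the slot's open end, then the middle one, then the one nearest the open end. Let go of everything and leave the paper cone among the tubes where it lies.

Things in the scene. Friction and masses are not known exactly. Their poses are not given: they have to be found in the camera images.
- stop_grip (a point): lane stop: loose ribbed aluminium block on a T-foot, 54 mm high, 90 g, foot in the cradle's T-slot. Point: on the block's axis, 36 mm above the foot's underside. Block 28 (x) x 22 mm (y), 16 to 54 mm above the underside; grip across y. An arm 12 mm wide juts 42 mm to +x, over the lanes, 27 to 35 mm up. Foot 24 (x) x 30 (y) x 5 mm, neck 8 mm wide
- slot_end (a point): open end of the T-slot: point on its centreline at the top of the cradle's rail (36 mm wide), 18 mm above the table. The slot runs 180 mm from here to this frame's -y, shut at the other end. The foot is free once the stop's centre is 18 mm past this point to +y. In the slot the foot's underside is 6 mm above the table, 2 mm play sideways, 3 mm up; slides easily
- tray: small open steel tray, 70 x 70 x 14 mm, fixed; inside 62 x 62 mm, walls 4 mm, floor about 4 mm thick. The origin is under its centre, at table height. The stop's arm may jut out over the wall. Behind the whole work, along the table, stand crates: their rims begin at about x = 0.555 m and are 0.175 m high.
- lane_far (a point): cradle lane farthest from the slot's open end. Point: where a resting tube's middle lies. Tubes lie along its x on two V-rests 60 mm apart (10 mm thick, 36 mm wide and 30 mm above the table at the top); between the rests fingers have room down to the base plate, 25 mm below the point. Lanes are 60 mm apart.
- lane_mid (a point): middle lane of the cradle. Point: where a resting tube's middle lies. Tubes lie along its x on two V-rests 60 mm apart (10 mm thick, 36 mm wide and 30 mm above the table at the top); between the rests fingers have room down to the base plate, 25 mm below the point. Lanes are 60 mm apart.
- lane_near (a point): cradle lane nearest the slot's open end. Point: where a resting tube's middle lies. Tubes lie along its x on two V-rests 60 mm apart (10 mm thick, 36 mm wide and 30 mm above the table at the top); between the rests fingers have room down to the base plate, 25 mm below the point. Lanes are 60 mm apart.
- tube_a_c (a point): orange tapered tube with a cap, lying on the table: 98 mm long, 20 mm across at the capped end, about 13 mm at the other. The point is at mid-length, 10 mm above the table. Its y axis is the tube's length. Alike with the other two tubes: which goes in which lane is free.
- tube_b_c (a point): orange tapered tube with a cap, lying on the table: 98 mm long, 20 mm across at the capped end, about 13 mm at the other. The point is at mid-length, 10 mm above the table. Its y axis is the tube's length. Alike with the other two tubes: which goes in which lane is free.
- tube_c_c (a point): orange tapered tube with a cap, lying on the table: 98 mm long, 20 mm across at the capped end, about 13 mm at the other. The point is at mid-length, 10 mm above the table. Its y axis is the tube's length. Alike with the other two tubes: which goes in which lane is free.
- cone_c (a point): thin olive-brown rolled paper cone with a cream tip, 92 mm long and 12 mm across, lying among the tubes; not to be moved. The point is at mid-length, 6 mm above the table; y is its length.

How it is judged:
By the outcome, as a careful person would: the job done as asked, in the order asked, and still so for the second after the job is handed in, with the robot touching nothing.
It also fails if it takes over 106 s, if anything falls off the work surface, if the arm or the gripper's body presses on something with over 40 N, if the wrist force passes 120 N, or if a joint passes its speed limit or range.

## Working session

There is one attempt and no reset: what is moved stays moved. The work goes in short steps, Python scripts to look and compute and a tool call to move; the robot and the scene stay as the last step left them, time stands still between calls to the robot, and variables do not carry over. Pictures are saved under pics/ and viewed, and the job is handed in when it is done.

Besides the shell and the picture viewer there is one more tool, called after "Call:" as a command line: name --argument value ..., lists and objects as JSON in quotes. play_rows: Moves the arm, as the interface text tells. Its arguments: {"type":"object","properties":{"motion":{"type":"array"},"grip_force":{"type":"number"}},"required":["motion"]}

```bash
mkdir -p pics; python3 - <<'E'
from plant import robot
import cv2, numpy as np
s=robot.sense()
for k in s: print(k, np.round(s[k],4))
for n in ["side","top","wrist"]:
    P=robot.camera_params(n); print(n,np.round(P["mtx"],1).tolist(),np.round(P["R"],3).tolist(),np.round(P["t"],3))
    p,d=robot.camera(n); cv2.imwrite(f"pics/{n}0.png",p[:,:,::-1]); np.save(f"{n}0.npy",d)
E
```

```text
t 0.0
q [ 1.4582  0.5018 -0.4268  1.5514  0.2208  1.1383 -0.2103]
dq [-0.0008 -0.0019 -0.     -0.0026  0.0005  0.0002  0.0002]
effort [ 4.00000e-04 -5.66608e+01 -5.81570e+00 -2.79115e+01 -6.86000e-02
  3.08000e-02  2.00000e-04]
ee_pos [ 0.2382 -0.604   0.2257]
tool_rot [-9.000e-04  9.824e-01  1.868e-01 -2.000e-04]
contact_force [0.693  0.5216 0.3854]
ft_torque [ 0.0155  0.0044 -0.0377]
gripper_width 0.0923
side [[464.1, 0.0, 327.0], [0.0, 464.1, 241.5], [0.0, 0.0, 1.0]] [[-0.921, -0.39, 0.018], [-0.159, 0.334, -0.929], [0.356, -0.858, -0.37]] [0.389 0.114 0.785]
top [[535.0, 0.0, 315.1], [0.0, 535.0, 240.3], [0.0, 0.0, 1.0]] [[-0.018, -1.0, -0.003], [-0.996, 0.018, -0.082], [0.082, 0.001, -0.997]] [0.01  0.448 1.085]
wrist [[334.4, 0.0, 321.1], [0.0, 334.4, 237.7], [0.0, 0.0, 1.0]] [[0.367, -0.93, -0.001], [-0.892, -0.353, 0.282], [-0.263, -0.102, -0.959]] [-0.649 -0.037  0.39 ]
```

View pics/top0.png

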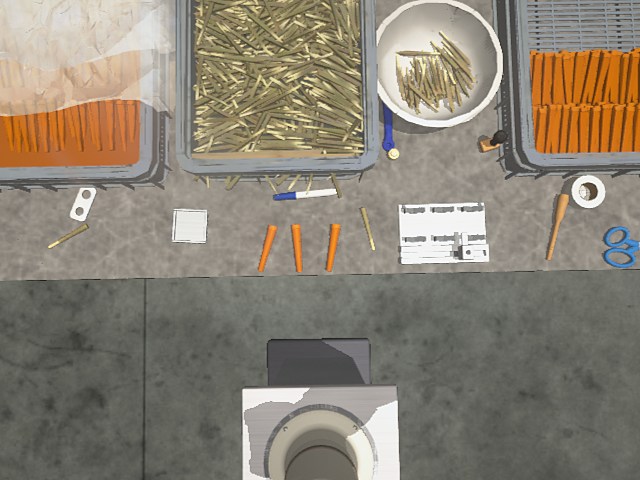

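View pics/side0.png

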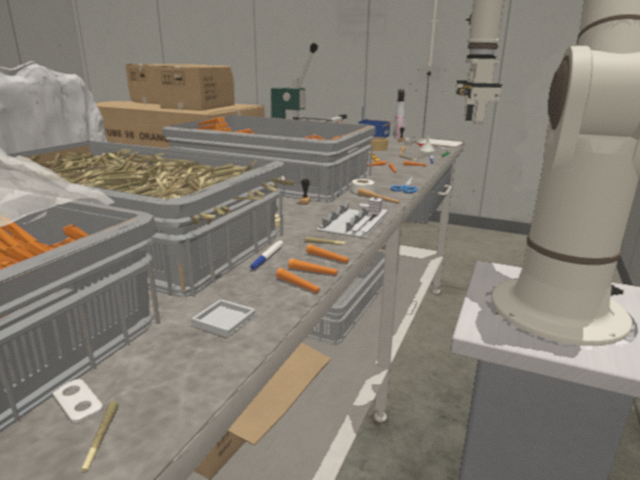

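```bash
cat > h.py <<'E'
import numpy as np, cv2
from plant import robot
def px2w(n,u,v,z,P=None):
    P=P or robot.camera_params(n); r=P["R"].T@np.linalg.inv(P["mtx"])@np.array([u,v,1.]); c=-P["R"].T@P["t"]
    return c+r*(z-c[2])/r[2]
def w2px(n,X,P=None):
    P=P or robot.camera_params(n); q=P["mtx"]@(P["R"]@np.array(X)+P["t"]); return q[:2]/q[2]
E
python3 - <<'E'
import cv2
im=cv2.imread("pics/top0.png")
cv2.imwrite("pics/c1.png",cv2.resize(im[195:270,390:500],None,fx=7,fy=7,interpolation=cv2.INTER_CUBIC))
cv2.imwrite("pics/c2.png",cv2.resize(im[195:280,240:390],None,fx=5,fy=5,interpolation=cv2.INTER_CUBIC))
cv2.imwrite("pics/c3.png",cv2.resize(im[195:255,160:220],None,fx=8,fy=8,interpolation=cv2.INTER_CUBIC))
E
```

```text
(no output)
```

View pics/c1.png

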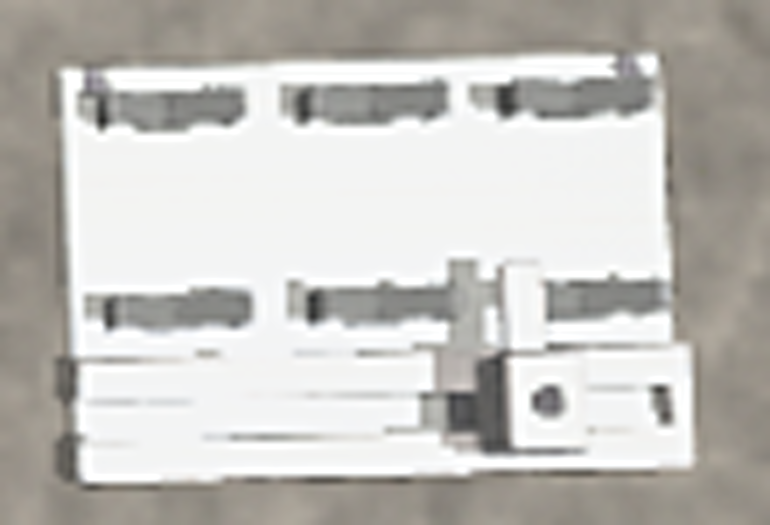

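View pics/c2.png

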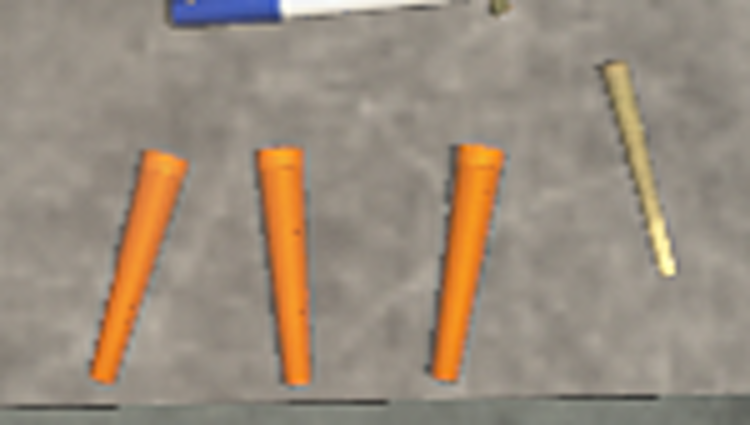

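View pics/c3.png

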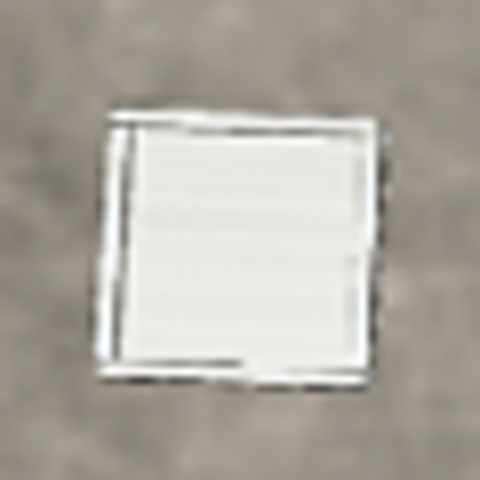

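View pics/wrist0.png

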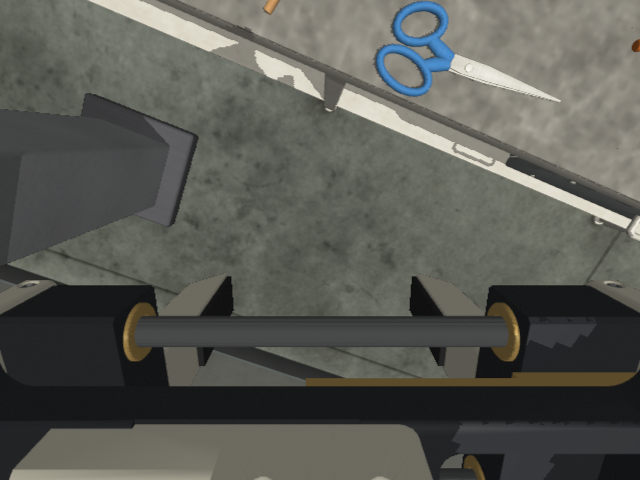

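```bash
python3 - <<'E'
from h import *
P=robot.camera_params("top")
def c(n,f,o,x,y,z): print(n,np.round(px2w("top",(x+.5)/f-.5+o[0],(y+.5)/f-.5+o[1],z,P),4))
o=(390,195)
c("railL",7,o,78,418,.018);c("railR",7,o,690,406,.018);c("stop",7,o,549,401,.06);c("armtip",7,o,521,263,.041)
for x,y in [(165,105),(368,103),(575,97),(180,307),(380,303),(590,298)]: c("rest",7,o,x,y,.028)
o=(240,195)
for n,a,b in [("A",(165,155),(104,380)),("B",(281,150),(298,382)),("C",(480,150),(446,378)),("cone",(615,65),(668,272))]:
    c(n,5,o,*a,.012);c(n,5,o,*b,.007)
o=(160,195)
for x,y in [(108,112),(380,120),(366,384),(98,376)]: c("tray",8,o,x,y,.014)
print(robot.sense()["t"])
E
```

```text
railL [ 0.416  -0.1738  0.018 ]
railR [ 0.4162 -0.3538  0.018 ]
stop [ 0.4161 -0.3005  0.06  ]
armtip [ 0.4572 -0.2995  0.041 ]
rest [ 0.5069 -0.2007  0.028 ]
rest [ 0.5064 -0.2602  0.028 ]
rest [ 0.507  -0.3209  0.028 ]
rest [ 0.4474 -0.2031  0.028 ]
rest [ 0.4475 -0.2615  0.028 ]
rest [ 0.4478 -0.3228  0.028 ]
A [0.481  0.0897 0.012 ]
A [0.3881 0.1165 0.007 ]
B [0.4822 0.0414 0.012 ]
B [0.3858 0.036  0.007 ]
C [ 0.4806 -0.0414  0.012 ]
C [ 0.3863 -0.0254  0.007 ]
cone [ 0.5152 -0.0984  0.012 ]
cone [ 0.4287 -0.1187  0.007 ]
tray [0.5203 0.2964 0.014 ]
tray [0.5169 0.2256 0.014 ]
tray [0.448  0.2293 0.014 ]
tray [0.4514 0.2988 0.014 ]
0.15
```

```bash
cat >> h.py <<'E'
from scipy.spatial.transform import Rotation as Ro
def R0():
    w,x,y,z=robot.sense()["tool_rot"]; return Ro.from_quat([x,y,z,w])
def go(x,y,z,yaw=0.):
    "yaw deg of tool x in world, tool down"
    s=robot.sense(); R=R0(); T=Ro.from_euler('z',yaw,degrees=True)*Ro.from_quat([1,0,0,0])
    d=R.inv().apply(np.array([x,y,z])-s["ee_pos"])*100
    print("shift cm",np.round(d,2),"rot",np.round((R.inv()*T).as_rotvec(),3),"rows",np.linalg.norm(d)/4.17, "t",s["t"])
def st():
    s=robot.sense(); R=R0().as_matrix(); print("t",round(s["t"],2),"p",np.round(s["ee_pos"],4),"yaw",np.round(np.degrees(np.arctan2(R[1,0],R[0,0])),2),"tilt",np.round(R[:2,2],4),"F",np.round(s["contact_force"],1),"w",round(s["gripper_width"],4))
def snap(n,f,crop=None,k=1):
    P=robot.camera_params(n); p,d=robot.camera(n); im=p[:,:,::-1].copy()
    cv2.imwrite("pics/"+f+".png",im); np.savez(f+".npz",d=d,**P); return im,d,P
E
python3 - <<'E'
from h import *
st(); P=robot.camera_params("wrist"); print(-P["R"].T@P["t"])
go(.42,-.27,.2,0)
E
```

```text
t 0.15 p [ 0.2383 -0.6041  0.2259] yaw 21.53 tilt [-0.0005  0.0014] F [ 0.7 -0.   0.6] w 0.0921
[ 0.30800036 -0.57729259  0.38389556]
shift cm [ 29.16 -24.41   2.63] rot [-0.002  0.     0.376] rows 9.142040404618665 t 0.15
```

Call:
play_rows --motion '[1,29.2,-24.4,2.6,0,0,0.376,1,29.2,-24.4,2.6,0,0,0.376,1,29.2,-24.4,2.6,0,0,0.376,1,29.2,-24.4,2.6,0,0,0.376,1,29.2,-24.4,2.6,0,0,0.376,1,29.2,-24.4,2.6,0,0,0.376,1,29.2,-24.4,2.6,0,0,0.376,1,29.2,-24.4,2.6,0,0,0.376]'

```text
t: 0.82
ee_pos: [0.3981, -0.3107, 0.2039]
tool_rot: [0.0, 1.0, -0.0, -0.0]
contact_force: [1.2, 0.4, 0.2]
gripper_width: 0.0916
```

```bash
python3 - <<'E'
from h import *
im=cv2.imread("pics/side0.png"); cv2.imwrite("pics/s1.png",cv2.resize(im[0:140,430:530],None,fx=4,fy=4,interpolation=cv2.INTER_CUBIC))
st(); go(.42,-.27,.2,0)
E
```

```text
t 0.82 p [ 0.3981 -0.3107  0.2039] yaw -0.02 tilt [-0.0001 -0.0003] F [1.2 0.4 0.2] w 0.0916
shift cm [ 2.19 -4.07  0.39] rot [ 0.  0. -0.] rows 1.112353356826834 t 0.8167
```

View pics/s1.png

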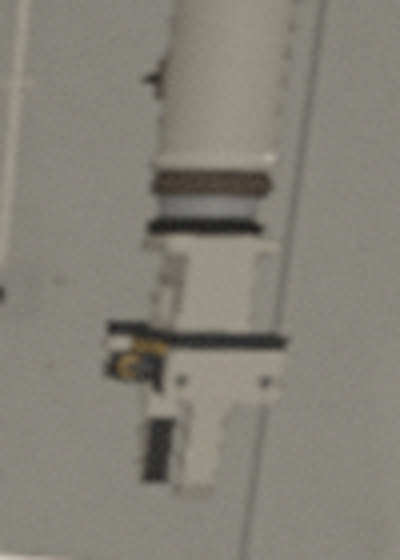

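Call:
play_rows --motion '[0.2,2.2,-4.1,0.4,0,0,0,0.2,2.2,-4.1,0.4,0,0,0,0.2,2.2,-4.1,0.4,0,0,0]'

```text
t: 1.07
ee_pos: [0.4213, -0.2679, 0.1999]
tool_rot: [-0.001, 1.0, 0.004, 0.0]
contact_force: [-0.7, 0.0, -0.4]
gripper_width: 0.0763
```

```bash
python3 - <<'E'
from h import *
for X in [[.2382,-.604,.226],[.308,-.5773,.3839]]: print((w2px("side",X)-[430,0])*4)
st(); snap("wrist","w1")
st()
E
```

```text
[169.54735452 488.25345034]
[ 88.98009752 245.29364825]
t 1.07 p [ 0.4213 -0.2679  0.1999] yaw 0.4 tilt [0.0002 0.0011] F [-0.7  0.  -0.4] w 0.0763
t 1.12 p [ 0.4201 -0.2705  0.1999] yaw 0.18 tilt [-0.0004 -0.    ] F [-0.4 -0.9 -0.7] w 0.0723
```

View pics/w1.png

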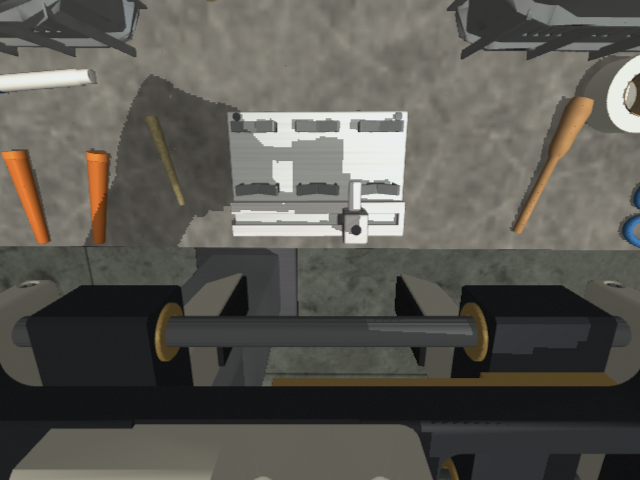

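```bash
python3 - <<'E'
import cv2
im=cv2.imread("pics/w1.png")
cv2.imwrite("pics/w1c.png",cv2.resize(im[100:245,220:415],None,fx=4,fy=4,interpolation=cv2.INTER_CUBIC))
cv2.imwrite("pics/w1d.png",cv2.resize(im[100:250,0:195],None,fx=4,fy=4,interpolation=cv2.INTER_CUBIC))
E
```

```text
(no output)
```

View pics/w1c.png

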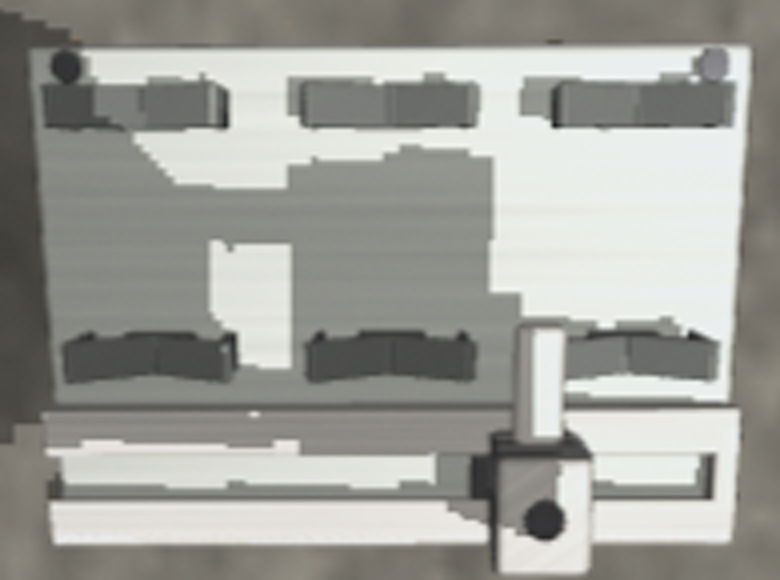

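View pics/w1d.png

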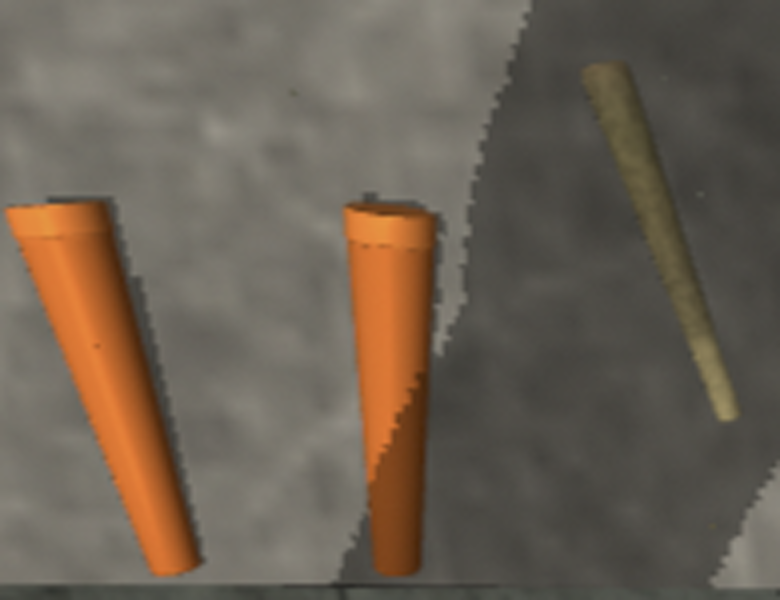

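```bash
python3 - <<'E'
from h import *
P=dict(np.load("w1.npz")); d=P["d"]
def c(n,x,y,z,f=4,o=(220,100)):
    u,v=(x+.5)/f-.5+o[0],(y+.5)/f-.5+o[1]
    print(n,np.round(px2w("wrist",u,v,z,P),4), "depthpt",np.round(P["R"].T@(np.linalg.inv(P["mtx"])@np.array([u,v,1])*d[int(round(v)),int(round(u))]-P["t"]),4))
c("stop",544,516,.06); c("stopL",503,516,.06); c("hole",545,520,.06)
c("railL",45,410,.018);c("railL",53,543,.018);c("railR",739,408,.018);c("railR",734,542,.018)
for x,y in [(140,103),(390,103),(643,103),(152,360),(390,360),(628,357)]: c("rest",x,y,.024)
c("plateTL",32,48,.006);c("plateTR",750,48,.006);c("gap",590,250,.006)
o=(0,100)
for n,a,b in [("B",(58,215),(173,565)),("C",(390,215),(397,565)),("cone",(606,70),(728,415))]:
    c(n,*a,.012,o=o);c(n,*b,.007,o=o)
E
```

```text
stop [ 0.4177 -0.3005  0.06  ] depthpt [ 0.4181 -0.3004  0.0614]
stopL [ 0.4176 -0.2911  0.06  ] depthpt [ 0.4176 -0.2911  0.0598]
hole [ 0.4167 -0.3008  0.06  ] depthpt [ 0.417  -0.3007  0.0611]
railL [ 0.4339 -0.1759  0.018 ] depthpt [ 0.4304 -0.1707 -0.001 ]
railL [ 0.3983 -0.1756  0.018 ] depthpt [ 0.393  -0.1706 -0.0004]
railR [ 0.4357 -0.3541  0.018 ] depthpt [ 0.4355 -0.3543  0.0172]
railR [ 0.3999 -0.3556  0.018 ] depthpt [ 0.3951 -0.3599  0.0012]
rest [ 0.5086 -0.2051  0.024 ] depthpt [ 0.5089 -0.2039  0.0175]
rest [ 0.5091 -0.2643  0.024 ] depthpt [ 0.5093 -0.2642  0.0177]
rest [ 0.5095 -0.3242  0.024 ] depthpt [ 0.5097 -0.3251  0.0187]
rest [ 0.4478 -0.2051  0.024 ] depthpt [ 0.4468 -0.2039  0.0174]
rest [ 0.4482 -0.2645  0.024 ] depthpt [ 0.4473 -0.2645  0.0175]
rest [ 0.4494 -0.3239  0.024 ] depthpt [ 0.4486 -0.3249  0.0184]
plateTL [ 0.522  -0.1756  0.006 ] depthpt [ 0.5221 -0.1755  0.0056]
plateTR [ 0.5233 -0.3529  0.006 ] depthpt [ 0.5234 -0.3531  0.0052]
gap [ 0.4743 -0.3157  0.006 ] depthpt [ 0.4743 -0.3157  0.0058]
B [0.4807 0.04   0.012 ] depthpt [0.481  0.0345 0.0182]
B [0.3874 0.0363 0.007 ] depthpt [0.3886 0.0329 0.0109]
C [ 0.4813 -0.0434  0.012 ] depthpt [ 0.4815 -0.0459  0.016 ]
C [ 0.3878 -0.0251  0.007 ] depthpt [ 0.3892 -0.0282  0.0114]
cone [ 0.516  -0.1023  0.012 ] depthpt [ 0.516  -0.102   0.0115]
cone [ 0.4301 -0.1205  0.007 ] depthpt [ 0.4298 -0.1199  0.0055]
```

```bash
python3 - <<'E'
from h import *
st(); go(.4168,-.3005,.06,-.3); go(.4168,-.3005,.026,-.3)
E
```

```text
t 1.12 p [ 0.4201 -0.2705  0.1999] yaw 0.18 tilt [-0.0004 -0.    ] F [-0.4 -0.9 -0.7] w 0.0723
shift cm [-0.33  2.99 13.99] rot [0.    0.    0.008] rows 3.4324776313593355 t 1.1167
shift cm [-0.33  2.99 17.39] rot [0.    0.    0.008] rows 4.233038052918487 t 1.1167
```

Call:
play_rows --motion '[0,-0.3,3.0,3,0,0,0,0,-0.3,3.0,7,0,0,0,0,-0.3,3.0,11,0,0,0,0,-0.3,3.0,14.5,0,0,0,0,-0.3,3.0,17.2,0,0,0,0,-0.3,3.0,17.4,0,0,0,0,-0.3,3.0,17.4,0,0,0]'

```text
t: 1.7
ee_pos: [0.4145, -0.3023, 0.0246]
tool_rot: [-0.001, 1.0, -0.001, -0.002]
contact_force: [0.9, -0.2, 1.3]
gripper_width: 0.046
```

```bash
python3 - <<'E'
from h import *
st(); go(.4168,-.3005,.026,-.3)
im,d,P=snap("wrist","w2")
E
```

```text
t 1.7 p [ 0.4145 -0.3023  0.0246] yaw -0.15 tilt [-0.0037  0.002 ] F [ 0.9 -0.2  1.3] w 0.046
shift cm [ 0.23 -0.19 -0.15] rot [-0.002  0.004  0.003] rows 0.07950307232951252 t 1.7
```

View pics/w2.png

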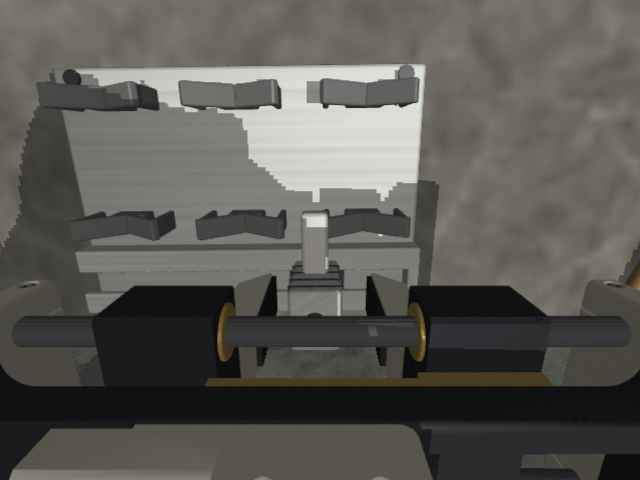

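Call:
play_rows --motion '[-0.3,0,0,0,0,0,0,-0.6,0,0,0,0,0,0,-1,0,0,0,0,0,0,-1,0,0,0,0,0,0,-1,0,0,0,0,0,0]' --grip_force 25

```text
t: 2.17
ee_pos: [0.4175, -0.3022, 0.0273]
tool_rot: [0.001, 1.0, -0.0, 0.001]
contact_force: [-1.3, 0.5, 7.5]
gripper_width: 0.0217
```

```bash
python3 - <<'E'
from h import *
st(); go(.4168,-.14,.026,-.3)
E
```

```text
t 2.17 p [ 0.4175 -0.3022  0.0273] yaw -0.01 tilt [ 0.0016 -0.0015] F [-1.3  0.5  7.5] w 0.0217
shift cm [ -0.07 -16.22   0.1 ] rot [ 0.002 -0.002  0.005] rows 3.8890243776091755 t 2.1667
```

Call:
play_rows --motion '[-1,0,-0.5,-0.1,0,0,0,-1,0,-1.5,-0.1,0,0,0,-1,0,-2.5,-0.1,0,0,0,-1,0,-3.5,-0.1,0,0,0,-1,0,-4,-0.1,0,0,0]'

```text
t: 2.58
ee_pos: [0.4171, -0.2597, 0.0273]
tool_rot: [-0.0, 1.0, 0.001, 0.0]
contact_force: [-0.8, -1.5, 3.3]
gripper_width: 0.022
```

```bash
python3 - <<'E'
from h import *
st(); go(.4165,-.14,.0265,-.3)
E
```

```text
t 2.58 p [ 0.4171 -0.2597  0.0273] yaw 0.11 tilt [0.0005 0.0001] F [-0.8 -1.5  3.3] w 0.022
shift cm [ -0.04 -11.97   0.08] rot [-0.    -0.     0.007] rows 2.8709410085784857 t 2.5833
```

Sliding with low force; continue out past the end.

Call:
play_rows --motion '[-1,0,-1.5,0,0,0,0,-1,0,-3.2,0,0,0,0,-1,-0.05,-5,0,0,0,0,-1,-0.05,-7,0,0,0,0,-1,-0.05,-9,0,0,0,0,-1,-0.05,-11,0,0,0,0,-1,-0.05,-12.5,0,0,0,0,-1,-0.05,-12.8,0,0,0,0]'

```text
t: 3.25
ee_pos: [0.4155, -0.1296, 0.0268]
tool_rot: [-0.001, 1.0, 0.002, -0.001]
contact_force: [-1.0, -0.4, -0.3]
gripper_width: 0.0219
```

```bash
python3 - <<'E'
from h import *
st(); snap("side","s2");  snap("wrist","w3"); go(.416,-.13,.12,-.3)
im=cv2.imread("pics/s2.png")[140:290,290:450]
cv2.imwrite("pics/s2c.png",cv2.resize(im,None,fx=4.5,fy=4,interpolation=cv2.INTER_CUBIC))
E
```

```text
t 3.25 p [ 0.4155 -0.1296  0.0268] yaw 0.28 tilt [-0.0013  0.0018] F [-1.  -0.4 -0.3] w 0.0219
shift cm [ 0.02 -0.23 -9.32] rot [-0.     0.001  0.008] rows 2.2356305808569896 t 3.35
```

View pics/s2c.png

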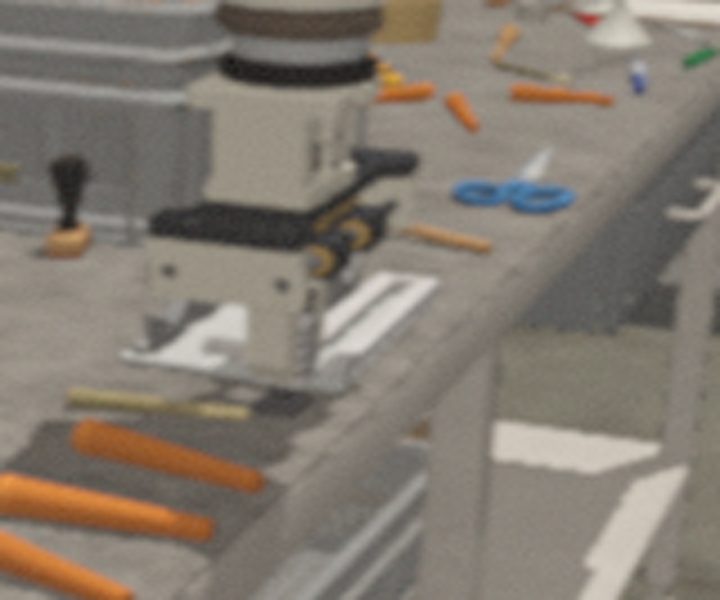

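View pics/w3.png

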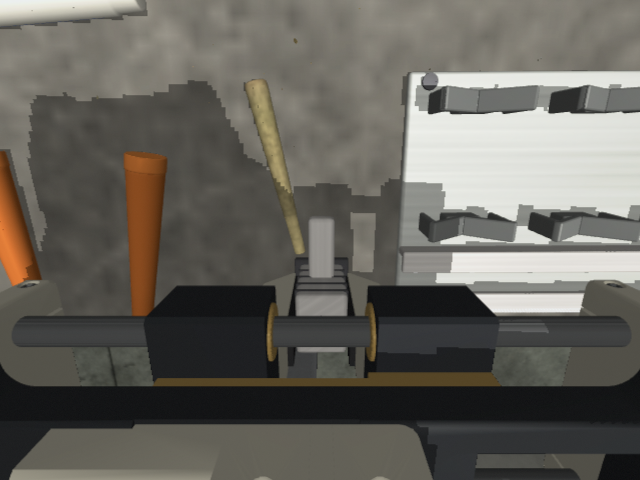

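Call:
play_rows --motion '[-1,0,0,-2,0,0,0,-1,0,0,-5,0,0,0,-1,0,0,-8,0,0,0,-1,1,-4,-8,0,0,0,-1,2,-8,-8,0,0,0,-1,3,-12,-8,0,0,0.03,-1,4,-16,-8,0,0,0.03,-1,5,-20,-8,0,0,0.04]'

```text
t: 4.02
ee_pos: [0.4667, 0.0665, 0.1071]
tool_rot: [0.0, 1.0, -0.022, 0.0]
contact_force: [-0.1, 0.0, -1.2]
gripper_width: 0.0217
```

```bash
python3 - <<'E'
from h import *
st(); go(.476,.2625,.11,-2)
E
```

```text
t 4.02 p [0.4667 0.0665 0.1071] yaw -2.48 tilt [ 0.0002 -0.0007] F [-0.1  0.  -1.2] w 0.0217
shift cm [  0.08 -19.62  -0.31] rot [ 0.001 -0.    -0.008] rows 4.706036763617206 t 4.0167
```

Call:
play_rows --motion '[-1,0,-4,0,0,0,0,-1,0,-8,0,0,0,0,-1,0,-12,0,0,0,0,-1,0,-16,0,0,0,0,-1,0.1,-19,0,0,0,0,-1,0.1,-19.6,0,0,0,0,-1,0.1,-19.6,0,0,0,0]'

```text
t: 4.6
ee_pos: [0.475, 0.2646, 0.1068]
tool_rot: [-0.001, 1.0, -0.018, -0.0]
contact_force: [-0.4, -0.9, -1.3]
gripper_width: 0.0219
```

```bash
python3 - <<'E'
from h import *
st(); snap("wrist","w4"); snap("top","t4"); st(); go(.476,.2625,.05,-2)
im=cv2.imread("pics/t4.png")[150:260,140:250]
cv2.imwrite("pics/t4c.png",cv2.resize(im,None,fx=5,fy=5,interpolation=cv2.INTER_CUBIC))
E
```

```text
t 4.6 p [0.475  0.2646 0.1068] yaw -2.1 tilt [-0.0003  0.0015] F [-0.4 -0.9 -1.3] w 0.0219
t 4.7 p [0.4752 0.2602 0.1063] yaw -2.37 tilt [-0.0012 -0.0019] F [ 0.7 -0.4 -1.1] w 0.0219
shift cm [ 0.07 -0.25  5.63] rot [ 0.002  0.001 -0.006] rows 1.3515326002665442 t 4.7
```

View pics/w4.png

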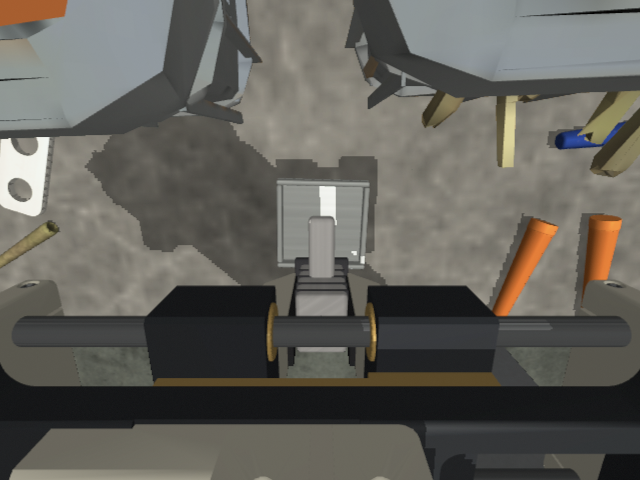

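View pics/t4c.png

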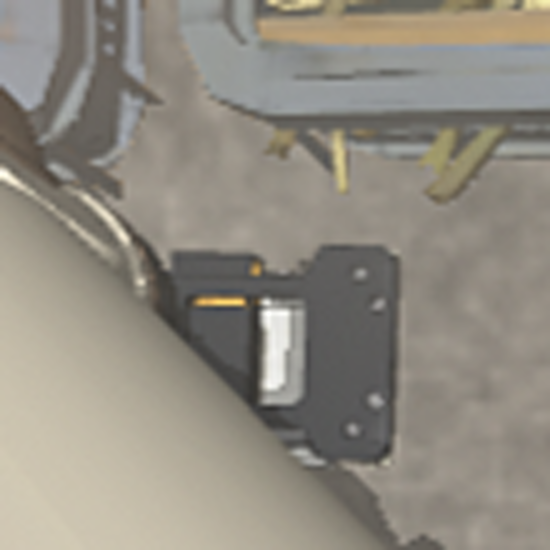

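```bash
python3 - <<'E'
from h import *
P=dict(np.load("w4.npz"))
for u,v in [(278,181),(369,182),(365,268),(279,268)]: print(px2w("wrist",u,v,.014,P))
E
```

```text
[0.52133683 0.29419971 0.014     ]
[0.5181262  0.22648187 0.014     ]
[0.44956564 0.22942828 0.014     ]
[0.45206898 0.29845073 0.014     ]
```

Call:
play_rows --motion '[-1,0.3,-0.2,1.5,0,0,0,-1,0.3,-0.2,4.0,0,0,0,-1,0.3,-0.2,6.2,0,0,0,-1,0.3,-0.2,7.6,0,0,0,-1,0.3,-0.2,7.8,0,0,0,-1,0.3,-0.2,7.8,0,0,0]'

```text
t: 5.2
ee_pos: [0.478, 0.2611, 0.0281]
tool_rot: [0.001, 1.0, -0.022, -0.001]
contact_force: [0.2, -0.6, -1.0]
gripper_width: 0.0216
```

```bash
python3 - <<'E'
from h import *
st(); snap("wrist","w5"); go(.478,.262,.0245,-2)
E
```

```text
t 5.2 p [0.478  0.2611 0.0281] yaw -2.47 tilt [-0.0021 -0.0025] F [ 0.2 -0.6 -1. ] w 0.0216
shift cm [-0.06  0.02  0.46] rot [ 0.001  0.    -0.008] rows 0.11101719357304095 t 5.25
```

View pics/w5.png

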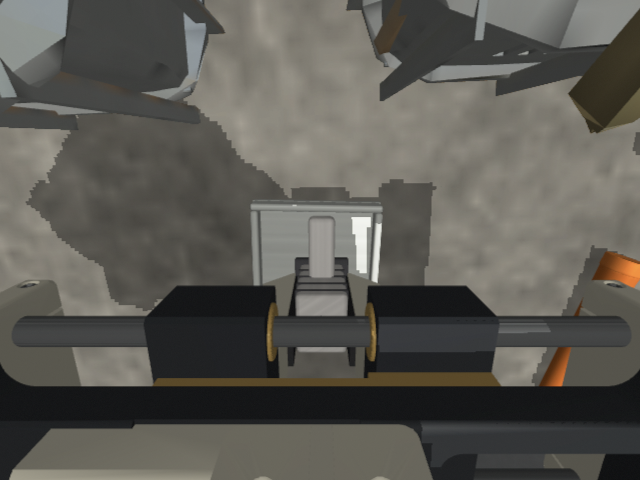

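Inside the tray, centred. Lower gently to contact.

Call:
play_rows --motion '[-1,0,0,0.2,0,0,0,-1,0,0,0.35,0,0,0,-1,0,0,0.45,0,0,0,-1,0,0,0.45,0,0,0]'

```text
t: 5.58
ee_pos: [0.479, 0.2642, 0.0253]
tool_rot: [-0.0, 1.0, -0.02, 0.001]
contact_force: [0.6, -1.9, 2.1]
gripper_width: 0.0221
```

Call:
play_rows --motion '[-0.4,0,0,0.03,0,0,0,-0.3,0,0,0.03,0,0,0,0,0,0,0.03,0,0,0,0,0,0,0.03,0,0,0,0,0,0,-1,0,0,0,0,0,0,-4,0,0,0,0,0,0,-8,0,0,0,0,0,0,-8,0,0,0]'

```text
t: 6.25
ee_pos: [0.482, 0.2672, 0.1115]
tool_rot: [-0.003, 1.0, -0.02, 0.005]
contact_force: [1.8, 2.2, 0.1]
gripper_width: 0.0459
```

```bash
python3 - <<'E'
from h import *
st(); snap("wrist","w6"); go(.435,.1,.12,-16)
E
```

```text
t 6.25 p [0.482  0.2672 0.1115] yaw -2.26 tilt [0.0093 0.0051] F [1.8 2.2 0.1] w 0.0459
shift cm [-3.95 16.79 -1.18] rot [-0.005 -0.007  0.239] rows 4.146577926736167 t 6.3
```

View pics/w6.png

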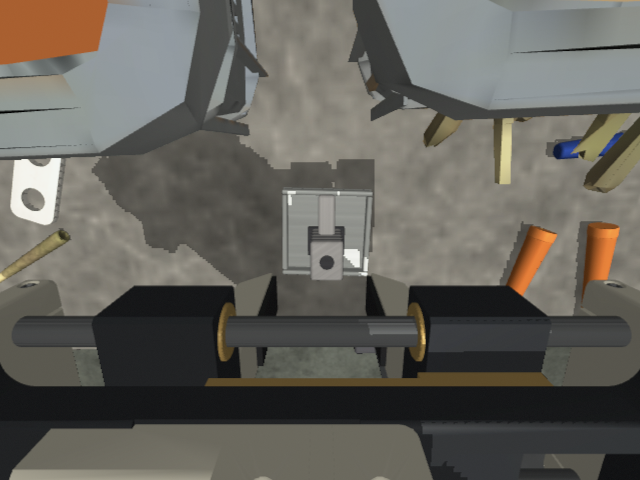

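Call:
play_rows --motion '[0,-1,4,-1,0,0,0,0,-2,8,-3,0,0,0,0,-3,12,-5,0,0,0,0,-4,16,-6,0,0,0,0,-5,19,-7,0,0,-0.03,0,-6,21,-7,0,0,-0.035,0,-6,21,-7,0,0,-0.035,0,-6,21,-7,0,0,-0.035]'

```text
t: 6.97
ee_pos: [0.4093, 0.0551, 0.1747]
tool_rot: [0.001, 1.0, -0.004, 0.0]
contact_force: [-0.5, 1.1, 0.0]
gripper_width: 0.046
```

```bash
python3 - <<'E'
from h import *
st(); snap("wrist","w7"); st()
cv2.imwrite("pics/w7c.png",cv2.resize(cv2.imread("pics/w7.png")[100:290,120:510],None,fx=2,fy=2,interpolation=cv2.INTER_CUBIC))
E
```

```text
t 6.97 p [0.4093 0.0551 0.1747] yaw -0.5 tilt [ 0.0004 -0.0011] F [-0.5  1.1  0. ] w 0.046
t 7.02 p [0.4099 0.0566 0.1747] yaw -0.36 tilt [ 0.0007 -0.0001] F [-0.2  0.1 -0.6] w 0.0459
```

View pics/w7c.png

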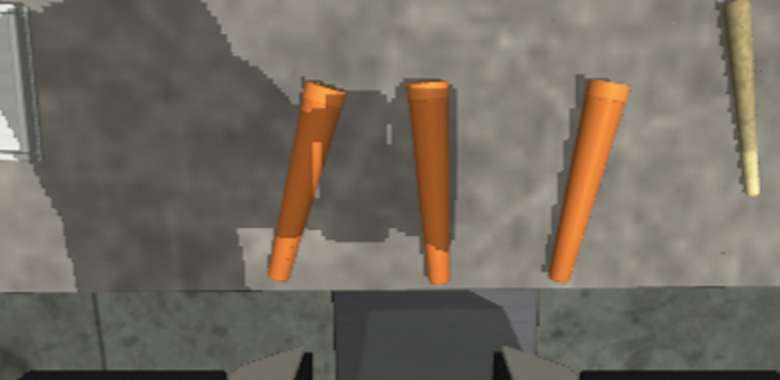

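```bash
cat >> h.py <<'E'
def tubes(f,lo=(.37,-.1),hi=(.5,.16),z=.009):
    im=cv2.imread("pics/"+f+".png"); P=dict(np.load(f+".npz")); h=cv2.cvtColor(im,cv2.COLOR_BGR2HSV)
    m=((h[...,0]>5)&(h[...,0]<20)&(h[...,1]>150)).astype(np.uint8); m=cv2.morphologyEx(m,cv2.MORPH_CLOSE,np.ones((3,3)))
    n,l,s,_=cv2.connectedComponentsWithStats(m)
    for i in range(1,n):
        if s[i,4]<300: continue
        v,u=np.where(l==i); r=np.stack([u,v,np.ones_like(u)]).T@np.linalg.inv(P["mtx"]).T@P["R"]; c=-P["R"].T@P["t"]
        W=c+r*((z-c[2])/r[:,2])[:,None]; W=W[:,:2].astype(np.float32)
        (cx,cy),(w,h2),a=cv2.minAreaRect(W)
        if not(lo[0]<cx<hi[0] and lo[1]<cy<hi[1]): continue
        vx,vy,x0,y0=cv2.fitLine(W,cv2.DIST_L2,0,.001,.001).ravel()
        e=((W-[x0,y0])@[vx,vy]); mid=(e.min()+e.max())/2
        print("centre",np.round([x0+mid*vx,y0+mid*vy],4),"yaw",round(float(np.degrees(np.arctan(vy/vx))),2),"len",round(float(e.max()-e.min()),4),"width",round(min(w,h2),4))
E
python3 - <<'E'
from h import *
tubes("w7"); go(.434,-.0335,.06,-9.6)
E
```

```text
centre [0.4349 0.1034] yaw -17.01 len 0.0987 width 0.0187
centre [0.4345 0.0391] yaw 3.41 len 0.0982 width 0.0178
centre [ 0.4343 -0.0335] yaw -10.86 len 0.0983 width 0.0196
shift cm [ 2.46  8.99 11.47] rot [ 0.    -0.001  0.161] rows 3.5439262369292086 t 7.0167
```

Call:
play_rows --motion '[0,1,3.5,2,0,0,0.05,0,2,7,4,0,0,0.12,0,2.4,9,7,0,0,0.18,0,2.4,9,10.5,0,0,0.18,0,2.4,9,11.5,0,0,0.18,0,2.4,9,11.5,0,0,0.18]'

```text
t: 7.52
ee_pos: [0.431, -0.0314, 0.0568]
tool_rot: [-0.001, 0.996, -0.091, -0.003]
contact_force: [-0.1, 0.1, 0.1]
gripper_width: 0.046
```

```bash
python3 - <<'E'
from h import *
st(); snap("wrist","w8");tubes("w8",z=.0085); st();go(.4343,-.0335,.003,-10.6)
E
```

```text
t 7.52 p [ 0.431  -0.0314  0.0568] yaw -10.44 tilt [-0.0067  0.0023] F [-0.1  0.1  0.1] w 0.046
centre [ 0.4366 -0.0338] yaw -10.32 len 0.095 width 0.0191
centre [0.4533 0.0406] yaw 4.84 len 0.0616 width 0.0209
centre [0.4541 0.0987] yaw -18.89 len 0.0639 width 0.022
t 7.57 p [ 0.4325 -0.0312  0.0586] yaw -10.4 tilt [-0.0036  0.0018] F [0.4 0.7 0.8] w 0.046
shift cm [0.24 0.2  5.56] rot [-0.001  0.004  0.003] rows 1.3350390442640936 t 7.5667
```

View pics/w8.png

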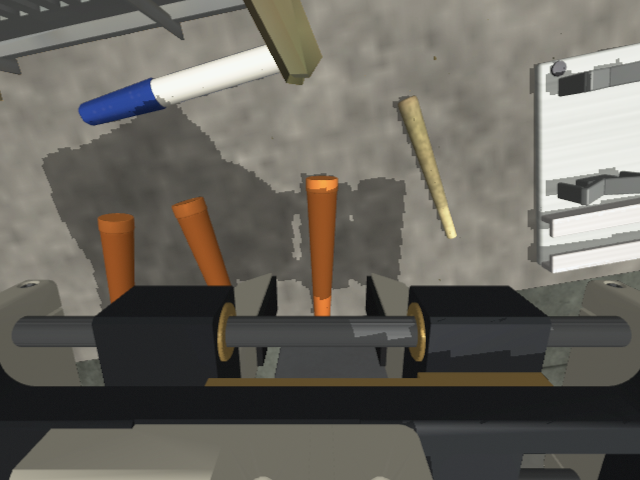

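Call:
play_rows --motion '[0,0.15,0.2,2,0,0,0,0,0.15,0.2,4,0,0,0,0,0.15,0.2,5.1,0,0,0,0,0.15,0.2,5.1,0,0,0,0,0.15,0.2,5.1,0,0,0]'

```text
t: 7.98
ee_pos: [0.435, -0.0347, 0.0093]
tool_rot: [-0.0, 0.996, -0.091, 0.0]
contact_force: [-1.4, 0.6, 0.9]
gripper_width: 0.0459
```

```bash
python3 - <<'E'
from h import *
st();go(.4343,-.0335,.003,-10.6)
E
```

```text
t 7.98 p [ 0.435  -0.0347  0.0093] yaw -10.5 tilt [0.0005 0.0002] F [-1.4  0.6  0.9] w 0.0459
shift cm [-0.09 -0.11  0.63] rot [-0.    -0.     0.002] rows 0.15517389263653344 t 7.9833
```

Call:
play_rows --motion '[0,-0.1,-0.1,0.4,0,0,0,0,-0.1,-0.1,0.6,0,0,0,-0.4,-0.1,-0.1,0.6,0,0,0,-0.7,-0.1,-0.1,0.6,0,0,0,-1,-0.1,-0.1,0.6,0,0,0,-1,-0.1,-0.1,0.6,0,0,0,-1,-0.1,-0.1,0.6,0,0,0]' --grip_force 12

```text
t: 8.57
ee_pos: [0.4338, -0.0346, 0.0027]
tool_rot: [-0.0, 0.996, -0.093, 0.0]
contact_force: [0.3, -0.3, 0.8]
gripper_width: 0.0173
```

```bash
python3 - <<'E'
from h import *
st()
E
```

```text
t 8.57 p [ 0.4338 -0.0346  0.0027] yaw -10.62 tilt [ 0.0003 -0.    ] F [ 0.3 -0.3  0.8] w 0.0173
```

Call:
play_rows --motion '[-1,0,0,-2,0,0,0,-1,0,0,-6,0,0,0,-1,0,0,-9,0,0,0,-1,0,3,-10,0,0,-0.1,-1,0,7,-10,0,0,-0.18,-1,0,11,-10,0,0,-0.18,-1,0,15,-10,0,0,-0.18,-1,0,19,-10,0,0,-0.18]'

```text
t: 9.23
ee_pos: [0.398, -0.2232, 0.1029]
tool_rot: [0.0, 1.0, -0.002, 0.0]
contact_force: [1.5, -0.8, 0.2]
gripper_width: 0.0168
```

```bash
python3 - <<'E'
from h import *
st(); go(.478,-.3235,.1,-.3)
E
```

```text
t 9.23 p [ 0.398  -0.2232  0.1029] yaw -0.28 tilt [ 0.0006 -0.0005] F [ 1.5 -0.8  0.2] w 0.0168
shift cm [ 8.05 10.    0.3 ] rot [ 0.001 -0.001  0.   ] rows 3.078180024603079 t 9.2333
```

Call:
play_rows --motion '[-1,2.5,3,0,0,0,0,-1,5,6.2,0,0,0,0,-1,7.5,9.2,0,0,0,0,-1,8,10,0.2,0,0,0,-1,8,10,0.2,0,0,0,-1,8,10,0.2,0,0,0]'

```text
t: 9.73
ee_pos: [0.4774, -0.3211, 0.0997]
tool_rot: [-0.001, 1.0, -0.003, -0.001]
contact_force: [0.4, 1.4, -1.3]
gripper_width: 0.0169
```

```bash
python3 - <<'E'
from h import *
st(); im,d,P=snap("wrist","w9"); st(); go(.478,-.3235,.03,-.3)
E
```

```text
t 9.73 p [ 0.4774 -0.3211  0.0997] yaw -0.33 tilt [-0.0016  0.0016] F [ 0.4  1.4 -1.3] w 0.0169
t 9.78 p [ 0.4771 -0.3201  0.0998] yaw -0.26 tilt [-0.0019  0.0018] F [-0.7 -0.3  0.2] w 0.0167
shift cm [0.1  0.35 6.98] rot [-0.002  0.002  0.001] rows 1.6759219406666803 t 9.7833
```

View pics/w9.png

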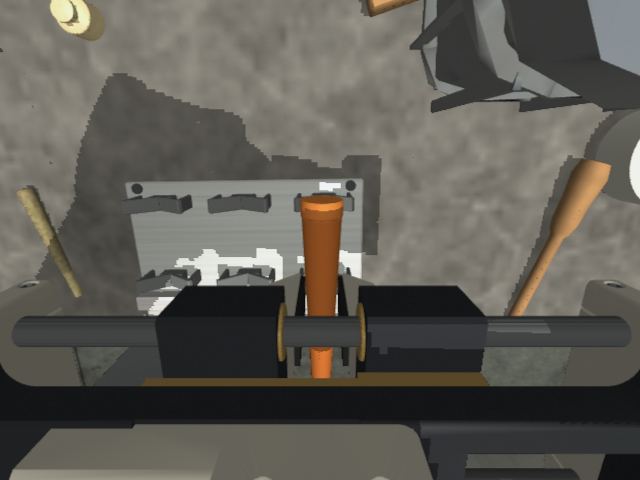

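Call:
play_rows --motion '[-1,0.1,0.3,2,0,0,0,-1,0.1,0.3,4.2,0,0,0,-1,0.1,0.3,5.0,0,0,0,-1,0.1,0.3,5.0,0,0,0,-1,0.1,0.3,5.0,0,0,0]'

```text
t: 10.2
ee_pos: [0.4786, -0.3234, 0.0505]
tool_rot: [-0.001, 1.0, -0.002, -0.001]
contact_force: [0.5, 0.2, -0.3]
gripper_width: 0.0168
```

```bash
python3 - <<'E'
from h import *
print(px2w("wrist",322,195,.106,dict(np.load("w9.npz"))))
st(); im,d,P=snap("wrist","w10"); st(); go(.478,-.3235,.0265,-.3)
E
```

```text
[ 0.5280573  -0.32267462  0.106     ]
t 10.2 p [ 0.4786 -0.3234  0.0505] yaw -0.22 tilt [-0.0012  0.001 ] F [ 0.5  0.2 -0.3] w 0.0168
t 10.25 p [ 0.4794 -0.3241  0.0513] yaw -0.24 tilt [ 0.0004 -0.    ] F [-0.3 -0.4 -0.1] w 0.0167
shift cm [-0.14 -0.06  2.48] rot [ 0.    -0.     0.001] rows 0.5957287959143299 t 10.25
```

View pics/w10.png

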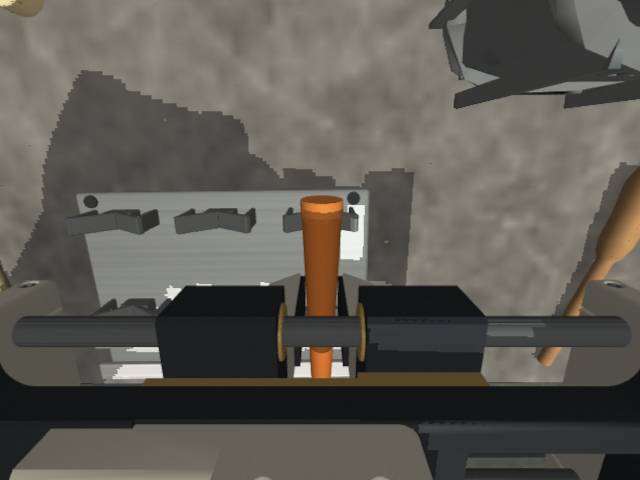

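Call:
play_rows --motion '[-1,-0.15,0,1,0,0,0,-1,-0.15,0,1.9,0,0,0,-1,-0.15,0,2.3,0,0,0,-1,-0.15,0,2.4,0,0,0,-1,-0.15,0,2.4,0,0,0]'

```text
t: 10.67
ee_pos: [0.4773, -0.3244, 0.0259]
tool_rot: [-0.0, 1.0, -0.003, -0.0]
contact_force: [-0.0, 0.6, -0.1]
gripper_width: 0.0166
```

```bash
python3 - <<'E'
from h import *
st(); im,d,P=snap("wrist","w11"); st(); go(.478,-.3235,.0255,-.3)
E
```

```text
t 10.67 p [ 0.4773 -0.3244  0.0259] yaw -0.3 tilt [-0.0009  0.0007] F [-0.   0.6 -0.1] w 0.0166
t 10.72 p [ 0.4776 -0.3246  0.0263] yaw -0.3 tilt [-0.0003  0.0003] F [ 0.4 -1.1 -0. ] w 0.0173
shift cm [ 0.04 -0.11  0.08] rot [-0.  0.  0.] rows 0.034191461571449505 t 10.7167
```

View pics/w11.png

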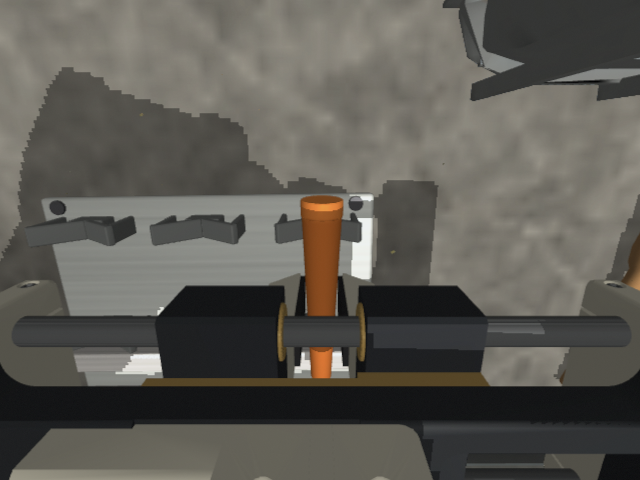

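Call:
play_rows --motion '[-1,0,-0.1,0.1,0,0,0,-1,0,-0.1,0.2,0,0,0,-1,0,-0.1,0.3,0,0,0,-1,0,-0.1,0.3,0,0,0]'

```text
t: 11.05
ee_pos: [0.4777, -0.3237, 0.0235]
tool_rot: [0.0, 1.0, -0.003, 0.0]
contact_force: [-0.2, -0.0, -0.7]
gripper_width: 0.0165
```

Call:
play_rows --motion '[-1,0,0,0.1,0,0,0,-1,0,0,0.2,0,0,0,-1,0,0,0.2,0,0,0,-1,0,0,0.2,0,0,0]'

```text
t: 11.38
ee_pos: [0.4778, -0.3237, 0.0223]
tool_rot: [0.0, 1.0, -0.003, 0.0]
contact_force: [-2.0, 0.6, 5.8]
gripper_width: 0.0165
```

```bash
python3 - <<'E'
from h import *
st(); im,d,P=snap("side","s12"); st()
cv2.imwrite("pics/s12c.png",cv2.resize(im[140:290,290:450],None,fx=4.5,fy=4,interpolation=cv2.INTER_CUBIC))
E
```

```text
t 11.38 p [ 0.4778 -0.3237  0.0223] yaw -0.29 tilt [ 0.0001 -0.0004] F [-2.   0.6  5.8] w 0.0165
t 11.43 p [ 0.4779 -0.3237  0.0223] yaw -0.29 tilt [ 0.0002 -0.0004] F [-1.1  1.4  5.8] w 0.0165
```

View pics/s12c.png

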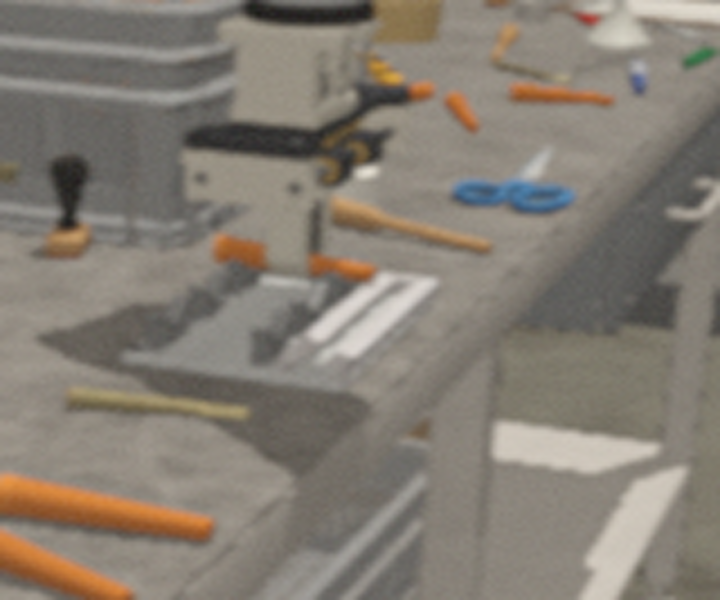

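Call:
play_rows --motion '[-0.5,0,0,-0.05,0,0,0,-0.2,0,0,-0.05,0,0,0,-0.1,0,0,-0.05,0,0,0,-0.1,0,0,-0.5,0,0,0,-0.1,0,0,-3,0,0,0,-0.1,0,0,-7,0,0,0,0,0,0,-10,0,0,0,0,0,0,-10,0,0,0]'

```text
t: 12.1
ee_pos: [0.4819, -0.3259, 0.1282]
tool_rot: [0.003, 1.0, -0.003, 0.005]
contact_force: [1.8, -0.9, 0.3]
gripper_width: 0.0453
```

```bash
python3 - <<'E'
from h import *
st(); im,d,P=snap("wrist","w13"); tubes("w13",(.4,-.4),(.55,-.15),.031); go(.4345,.0391,.12,3.4)
E
```

```text
t 12.1 p [ 0.4819 -0.3259  0.1282] yaw -0.29 tilt [ 0.0091 -0.0061] F [ 1.8 -0.9  0.3] w 0.0453
centre [ 0.4789 -0.3242] yaw 0.52 len 0.0974 width 0.0184
shift cm [ -4.79 -36.42   0.36] rot [ 0.005 -0.006 -0.065] rows 8.809824720511461 t 12.15
```

View pics/w13.png

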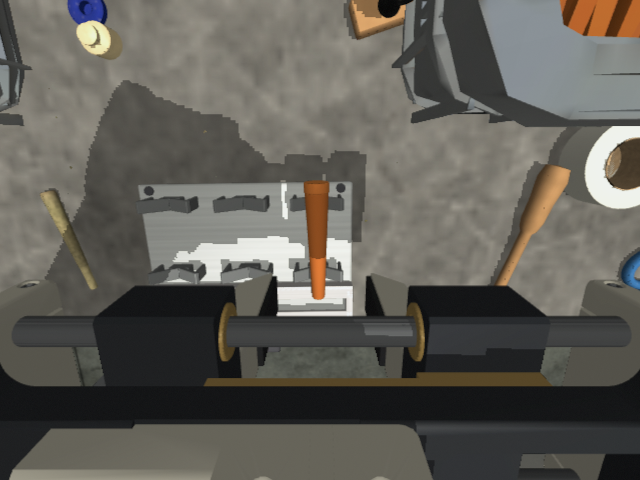

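Call:
play_rows --motion '[0,-0.6,-4,0,0,0,0,0,-1.1,-8,0,0,0,0,0,-1.7,-12,0,0,0,0,0,-2.2,-16,0,0,0,0,0,-2.8,-20,0,0,0,0,0,-3.4,-24,0,0,0,0,0,-4,-28,0,0,0,-0.03,0,-4.4,-32,0,0,0,-0.065]'

```text
t: 12.82
ee_pos: [0.4336, -0.002, 0.1209]
tool_rot: [0.0, 1.0, 0.03, -0.001]
contact_force: [0.3, -0.7, -0.2]
gripper_width: 0.046
```

```bash
python3 - <<'E'
from h import *
st(); go(.4345,.0391,.05,3.4)
E
```

```text
t 12.82 p [ 0.4336 -0.002   0.1209] yaw 3.48 tilt [-0.0015 -0.0003] F [ 0.3 -0.7 -0.2] w 0.046
shift cm [ 0.35 -4.09  7.09] rot [0.    0.002 0.001] rows 1.9643775955042622 t 12.8167
```

Call:
play_rows --motion '[0,0.2,-2.5,0.5,0,0,0,0,0.35,-4.1,3,0,0,0,0,0.35,-4.1,6,0,0,0,0,0.35,-4.1,7.1,0,0,0,0,0.35,-4.1,7.1,0,0,0,0,0.35,-4.1,7.1,0,0,0]'

```text
t: 13.32
ee_pos: [0.4354, 0.0371, 0.05]
tool_rot: [0.0, 1.0, 0.03, -0.001]
contact_force: [0.0, 0.1, 0.8]
gripper_width: 0.0457
```

```bash
python3 - <<'E'
from h import *
st(); im,d,P=snap("wrist","w14"); tubes("w14"); st();go(.4345,.0391,.003,3.4)
E
```

```text
t 13.32 p [0.4354 0.0371 0.05  ] yaw 3.39 tilt [-0.0028 -0.0001] F [0.  0.1 0.8] w 0.0457
centre [0.4486 0.0995] yaw -17.16 len 0.0735 width 0.0194
centre [0.4413 0.0395] yaw 3.64 len 0.0868 width 0.0191
t 13.37 p [0.4364 0.037  0.0508] yaw 3.36 tilt [-0.0006 -0.0001] F [ 0.9 -0.8 -0.2] w 0.046
shift cm [-0.17 -0.22  4.78] rot [ 0.     0.001 -0.001] rows 1.1471176217616894 t 13.3667
```

View pics/w14.png

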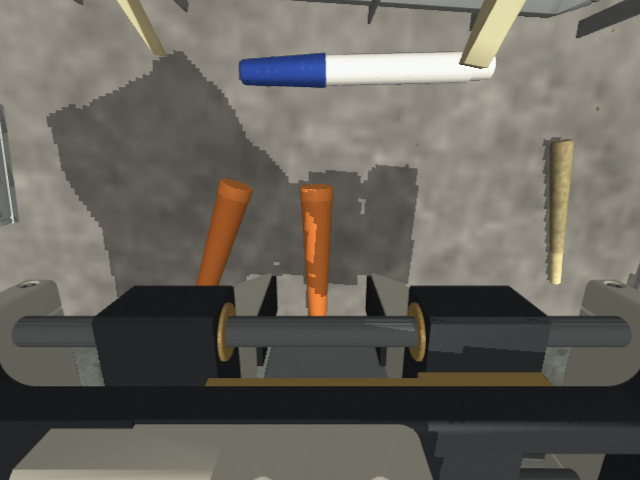

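Call:
play_rows --motion '[0,-0.15,-0.2,1.5,0,0,0,0,-0.15,-0.2,3.5,0,0,0,0,-0.15,-0.2,4.5,0,0,0,0,-0.15,-0.2,4.7,0,0,0,0,-0.15,-0.2,4.7,0,0,0]'

```text
t: 13.78
ee_pos: [0.4349, 0.0392, 0.0037]
tool_rot: [0.0, 1.0, 0.03, -0.0]
contact_force: [0.2, -0.5, 0.7]
gripper_width: 0.0456
```

```bash
python3 - <<'E'
from h import *
st();go(.4345,.0391,.003,3.4)
E
```

```text
t 13.78 p [0.4349 0.0392 0.0037] yaw 3.39 tilt [-0.0003 -0.0002] F [ 0.2 -0.5  0.7] w 0.0456
shift cm [-0.04  0.    0.07] rot [ 0.  0. -0.] rows 0.019630312098762707 t 13.7833
```

Call:
play_rows --motion '[-0.4,0,0,0.05,0,0,0,-0.7,0,0,0.05,0,0,0,-1,0,0,0.05,0,0,0,-1,0,0,0.05,0,0,0,-1,0,0,0.05,0,0,0,-1,0,0,0.05,0,0,0]' --grip_force 12

```text
t: 14.28
ee_pos: [0.4351, 0.0395, 0.0034]
tool_rot: [0.0, 1.0, 0.03, 0.0]
contact_force: [-0.8, -0.3, 4.2]
gripper_width: 0.0165
```

Call:
play_rows --motion '[-1,0,0,-2,0,0,0,-1,0,0,-6,0,0,0,-1,0.3,2,-9,0,0,0,-1,0.8,6,-9.5,0,0,0,-1,1.3,10,-9.5,0,0,0,-1,2,14,-9.5,0,0,0.03,-1,2.5,18,-9.5,0,0,0.065,-1,3,22,-9.5,0,0,0.065]'

```text
t: 14.95
ee_pos: [0.4779, -0.1803, 0.0983]
tool_rot: [0.0, 1.0, -0.003, 0.0]
contact_force: [0.8, 0.0, 0.4]
gripper_width: 0.0168
```

```bash
python3 - <<'E'
from h import *
st();go(.4775,-.2635,.1,-.3)
E
```

```text
t 14.95 p [ 0.4779 -0.1803  0.0983] yaw -0.39 tilt [ 0.0005 -0.0004] F [0.8 0.  0.4] w 0.0168
shift cm [ 0.02  8.32 -0.16] rot [ 0.    -0.    -0.002] rows 1.9947692951730778 t 14.95
```

Call:
play_rows --motion '[-1,0,4,0,0,0,0,-1,0,7.5,0,0,0,0,-1,0,8.3,1,0,0,0,-1,0,8.3,4,0,0,0,-1,0,8.3,6,0,0,0,-1,0,8.3,6.5,0,0,0,-1,0,8.3,6.5,0,0,0,-1,0,8.3,6.5,0,0,0]'

```text
t: 15.62
ee_pos: [0.4778, -0.2607, 0.0333]
tool_rot: [-0.0, 1.0, -0.002, 0.0]
contact_force: [0.5, -0.1, -0.2]
gripper_width: 0.0171
```

```bash
python3 - <<'E'
from h import *
st();snap("wrist","w15"); st();go(.4775,-.2635,.0235,-.3)
E
```

```text
t 15.62 p [ 0.4778 -0.2607  0.0333] yaw -0.25 tilt [0.     0.0004] F [ 0.5 -0.1 -0.2] w 0.0171
t 15.67 p [ 0.4784 -0.261   0.034 ] yaw -0.25 tilt [ 0.0013 -0.0004] F [-0.4 -0.2  0.4] w 0.0165
shift cm [-0.09  0.25  1.05] rot [ 0.    -0.001  0.001] rows 0.2588879584471145 t 15.6667
```

View pics/w15.png

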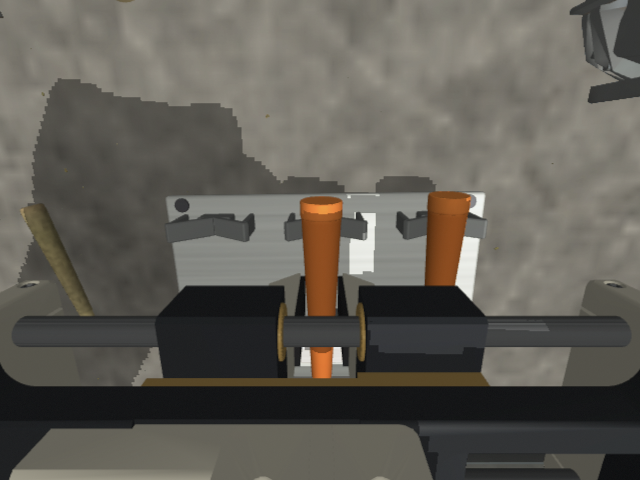

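Call:
play_rows --motion '[-1,-0.1,0.25,0.3,0,0,0,-1,-0.1,0.25,0.7,0,0,0,-1,-0.1,0.25,0.9,0,0,0,-1,-0.1,0.25,1.05,0,0,0,-1,-0.1,0.25,1.15,0,0,0,-1,-0.1,0.25,1.2,0,0,0,-1,-0.1,0.25,1.2,0,0,0]'

```text
t: 16.25
ee_pos: [0.4768, -0.2634, 0.0221]
tool_rot: [0.0, 1.0, -0.002, 0.0]
contact_force: [-3.7, 1.9, 10.1]
gripper_width: 0.017
```

Call:
play_rows --motion '[-0.9,0,0,-0.07,0,0,0,-0.3,0,0,-0.07,0,0,0,-0.1,0,0,-0.07,0,0,0,-0.1,0,0,-0.5,0,0,0,-0.1,0,0,-3,0,0,0,-0.1,0,0,-7,0,0,0,0,0,0,-10,0,0,0,0,0,0,-10,0,0,0]'

```text
t: 16.92
ee_pos: [0.4806, -0.2656, 0.1272]
tool_rot: [0.003, 1.0, -0.003, 0.004]
contact_force: [1.2, -0.2, 0.2]
gripper_width: 0.0454
```

```bash
python3 - <<'E'
from h import *
st(); im,d,P=snap("wrist","w16"); tubes("w16",(.4,-.4),(.55,-.15),.031); go(.4348,.1025,.12,-17)
E
```

```text
t 16.92 p [ 0.4806 -0.2656  0.1272] yaw -0.29 tilt [ 0.0089 -0.0051] F [ 1.2 -0.2  0.2] w 0.0454
centre [ 0.4863 -0.3237] yaw 0.31 len 0.0825 width 0.019
centre [ 0.4774 -0.2642] yaw 0.57 len 0.0979 width 0.0175
shift cm [ -4.63 -36.75   0.3 ] rot [ 0.003 -0.007  0.291] rows 8.882590970748819 t 16.9667
```

View pics/w16.png

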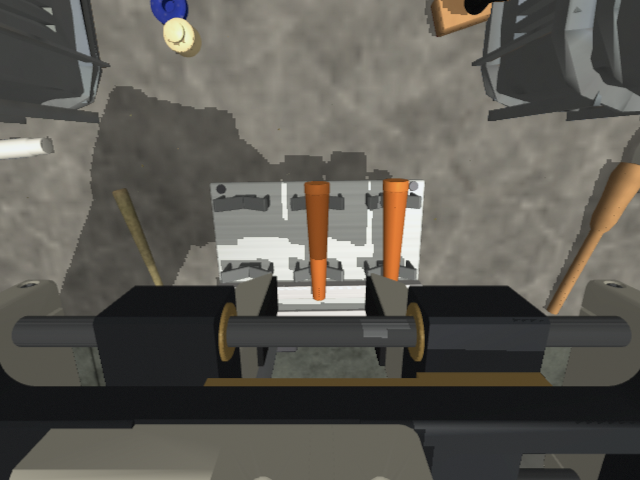

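Both well seated. Third tube.

Call:
play_rows --motion '[0,-0.5,-4,0,0,0,0,0,-1,-8,0,0,0,0,0,-1.5,-12,0,0,0,0,0,-2,-16,0,0,0,0,0,-2.5,-20,0,0,0,0.06,0,-3,-24,0,0,0,0.15,0,-3.5,-28,0,0,0,0.24,0,-4,-32,0,0,0,0.29]'

```text
t: 17.63
ee_pos: [0.4367, 0.0578, 0.1203]
tool_rot: [0.0, 0.989, -0.15, -0.001]
contact_force: [0.5, -0.4, 0.1]
gripper_width: 0.0461
```

```bash
python3 - <<'E'
from h import *
st(); go(.4348,.103,.05,-17)
E
```

```text
t 17.63 p [0.4367 0.0578 0.1203] yaw -17.21 tilt [-0.0014 -0.0003] F [ 0.5 -0.4  0.1] w 0.0461
shift cm [-1.5  -4.26  7.03] rot [ 0.001  0.001 -0.004] rows 2.004196682263182 t 17.6333
```

Call:
play_rows --motion '[0,-1,-2.5,0.5,0,0,0,0,-1.5,-4.3,3,0,0,0,0,-1.5,-4.3,6,0,0,0,0,-1.5,-4.3,7,0,0,0,0,-1.5,-4.3,7,0,0,0,0,-1.5,-4.3,7,0,0,0]'

```text
t: 18.13
ee_pos: [0.4353, 0.1011, 0.0504]
tool_rot: [0.001, 0.989, -0.147, -0.001]
contact_force: [1.2, 1.1, 0.0]
gripper_width: 0.0457
```

```bash
python3 - <<'E'
from h import *
st(); im,d,P=snap("wrist","w17"); tubes("w17"); st();go(.4347,.1028,.003,-17)
E
```

```text
t 18.13 p [0.4353 0.1011 0.0504] yaw -16.96 tilt [-0.0028 -0.0007] F [1.2 1.1 0. ] w 0.0457
centre [0.4416 0.1015] yaw -17.12 len 0.0864 width 0.0186
t 18.18 p [0.4363 0.1012 0.0513] yaw -16.99 tilt [-0.0006 -0.0004] F [-0.2  0.1  0.9] w 0.046
shift cm [-0.19 -0.11  4.83] rot [0.001 0.    0.   ] rows 1.1588138130571366 t 18.1833
```

View pics/w17.png

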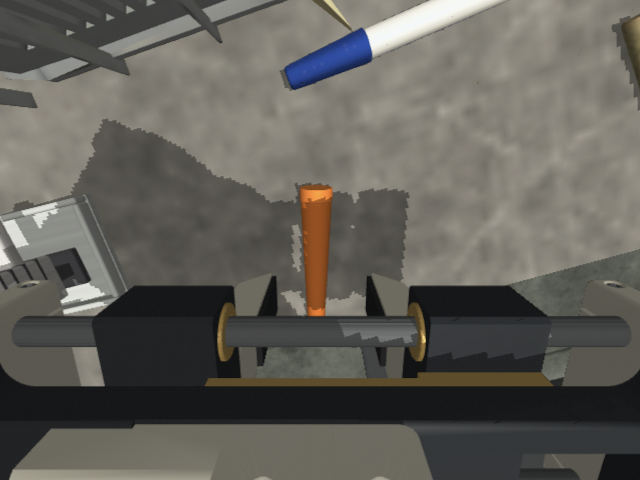

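Call:
play_rows --motion '[0,-0.15,-0.1,1.5,0,0,0,0,-0.15,-0.1,3.5,0,0,0,0,-0.15,-0.1,4.5,0,0,0,0,-0.15,-0.1,4.75,0,0,0,0,-0.15,-0.1,4.75,0,0,0]'

```text
t: 18.6
ee_pos: [0.4352, 0.1029, 0.0037]
tool_rot: [0.0, 0.989, -0.147, -0.0]
contact_force: [0.2, 0.9, 0.1]
gripper_width: 0.0458
```

Call:
play_rows --motion '[-0.4,0,0,0.05,0,0,0,-0.7,0,0,0.05,0,0,0,-1,0,0,0.05,0,0,0,-1,0,0,0.05,0,0,0,-1,0,0,0.05,0,0,0,-1,0,0,0.05,0,0,0]' --grip_force 12

```text
t: 19.1
ee_pos: [0.4354, 0.1034, 0.0034]
tool_rot: [-0.0, 0.989, -0.147, 0.0]
contact_force: [0.4, -0.7, 3.1]
gripper_width: 0.017
```

Call:
play_rows --motion '[-1,0,0,-2,0,0,0,-1,0,0,-6,0,0,0,-1,0,0,-9.5,0,0,0,-1,0,3,-9.5,0,0,-0.05,-1,0,7,-9.5,0,0,-0.15,-1,0,11,-9.5,0,0,-0.25,-1,0,15,-9.5,0,0,-0.29,-1,0,19,-9.5,0,0,-0.29]'

```text
t: 19.77
ee_pos: [0.3792, -0.0792, 0.0983]
tool_rot: [0.0, 1.0, -0.0, 0.0]
contact_force: [0.5, -0.6, 0.2]
gripper_width: 0.0167
```

```bash
python3 - <<'E'
from h import *
st();go(.478,-.204,.1,-.3)
E
```

```text
t 19.77 p [ 0.3792 -0.0792  0.0983] yaw -0.05 tilt [ 0.0006 -0.0003] F [ 0.5 -0.6  0.2] w 0.0167
shift cm [ 9.89 12.47 -0.16] rot [ 0.    -0.001  0.004] rows 3.8165122045667648 t 19.7667
```

Call:
play_rows --motion '[-1,2.5,3,0,0,0,0,-1,5,6,0,0,0,0,-1,7.5,9.2,0,0,0,0,-1,9.8,12.2,0,0,0,0,-1,9.85,12.5,2,0,0,0,-1,9.85,12.5,5,0,0,0,-1,9.85,12.5,6.3,0,0,0,-1,9.85,12.5,6.3,0,0,0]'

```text
t: 20.43
ee_pos: [0.4749, -0.2026, 0.0318]
tool_rot: [-0.001, 1.0, -0.003, -0.003]
contact_force: [0.1, 0.5, 0.2]
gripper_width: 0.0168
```

```bash
python3 - <<'E'
from h import *
st();snap("wrist","w18"); st();go(.478,-.204,.0235,-.3)
E
```

```text
t 20.43 p [ 0.4749 -0.2026  0.0318] yaw -0.32 tilt [-0.0059  0.0028] F [0.1 0.5 0.2] w 0.0168
t 20.48 p [ 0.4762 -0.2027  0.0335] yaw -0.29 tilt [-0.0036  0.0019] F [-0.2  0.7  0.1] w 0.0165
shift cm [0.18 0.13 1.  ] rot [-0.002  0.004  0.   ] rows 0.24550840431087012 t 20.4833
```

View pics/w18.png

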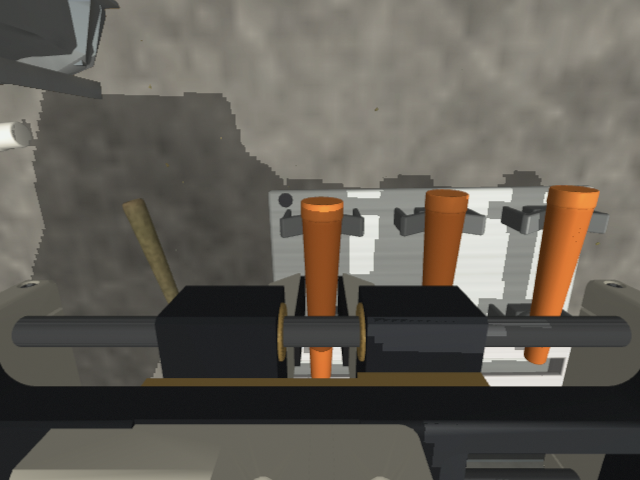

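Call:
play_rows --motion '[-1,0.05,0.05,0.3,0,0,0,-1,0.05,0.05,0.6,0,0,0,-1,0.05,0.05,0.8,0,0,0,-1,0.05,0.05,0.95,0,0,0,-1,0.05,0.05,0.95,0,0,0]'

```text
t: 20.9
ee_pos: [0.4785, -0.204, 0.0259]
tool_rot: [0.0, 1.0, -0.003, 0.0]
contact_force: [0.1, -0.0, -0.7]
gripper_width: 0.0163
```

Call:
play_rows --motion '[-1,-0.05,0,0.15,0,0,0,-1,-0.05,0,0.25,0,0,0,-1,-0.05,0,0.33,0,0,0,-1,-0.05,0,0.36,0,0,0,-1,-0.05,0,0.36,0,0,0]'

```text
t: 21.32
ee_pos: [0.4781, -0.2038, 0.0229]
tool_rot: [0.0, 1.0, -0.002, 0.0]
contact_force: [-2.9, 1.9, 10.2]
gripper_width: 0.0167
```

Call:
play_rows --motion '[-0.9,0,0,-0.07,0,0,0,-0.3,0,0,-0.07,0,0,0,-0.1,0,0,-0.07,0,0,0,-0.1,0,0,-0.5,0,0,0,-0.1,0,0,-3,0,0,0,-0.1,0,0,-7,0,0,0,0,0,0,-10,0,0,0,0,0,0,-10,0,0,0]'

```text
t: 21.98
ee_pos: [0.482, -0.2053, 0.1278]
tool_rot: [0.002, 1.0, -0.003, 0.005]
contact_force: [1.3, -1.0, 0.0]
gripper_width: 0.0454
```

Call:
play_rows --motion '[0,-3,0,-3,0,0,0,0,-7,0,-6,0,0,0,0,-7,0,-10,0,0,0,0,-7,0,-10,0,0,0]'

```text
t: 22.32
ee_pos: [0.4081, -0.2049, 0.2267]
tool_rot: [0.002, 1.0, -0.003, 0.002]
contact_force: [1.2, -0.3, 0.8]
gripper_width: 0.0457
```

```bash
python3 - <<'E'
from h import *
st(); im,d,P=snap("wrist","w19"); tubes("w19",(.4,-.4),(.55,-.15),.031); snap("top","t19"); snap("side","s19")
a=cv2.imread("pics/t19.png")[170:285,150:510]
cv2.imwrite("pics/t19c.png",cv2.resize(a,None,fx=2.2,fy=2.2,interpolation=cv2.INTER_CUBIC))
cv2.imwrite("pics/s19c.png",cv2.resize(cv2.imread("pics/s19.png")[150:350,170:420],None,fx=3,fy=3,interpolation=cv2.INTER_CUBIC))
E
```

```text
t 22.32 p [ 0.4081 -0.2049  0.2267] yaw -0.39 tilt [ 0.0046 -0.0042] F [ 1.2 -0.3  0.8] w 0.0457
centre [ 0.4783 -0.3233] yaw -0.38 len 0.0973 width 0.0196
centre [ 0.4781 -0.2042] yaw 0.61 len 0.0974 width 0.0187
centre [ 0.4767 -0.2638] yaw 0.12 len 0.0976 width 0.0178
```

View pics/w19.png

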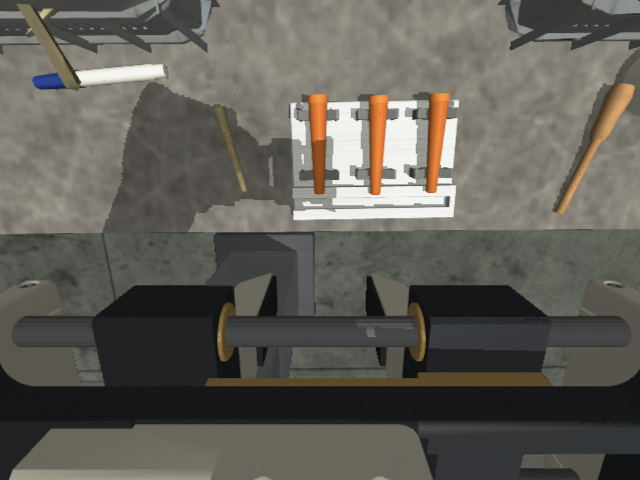

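View pics/t19c.png

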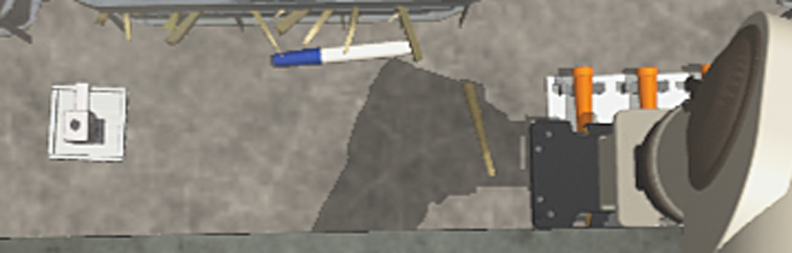

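View pics/s19c.png

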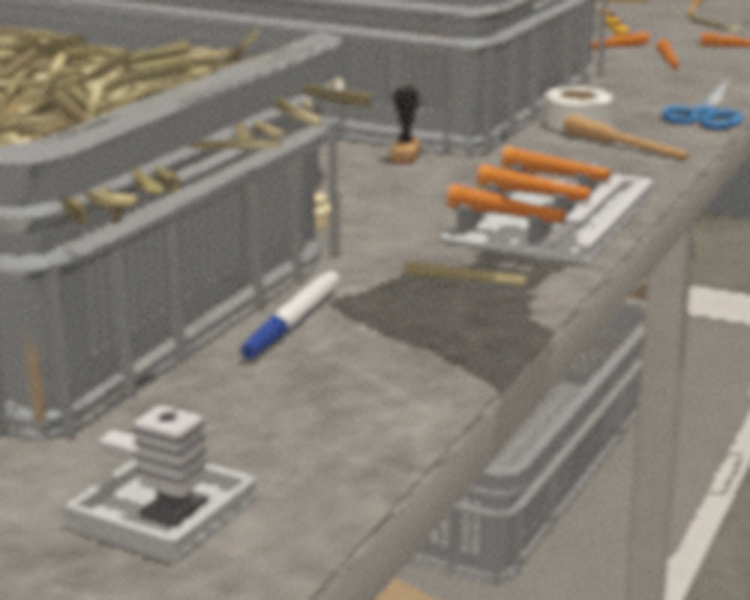

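```bash
python3 - <<'E'
from h import *
st(); robot.hand_in()
E
```

```text
t 22.47 p [ 0.4081 -0.2041  0.2226] yaw -0.34 tilt [ 0.0017 -0.0017] F [-0.3 -0.5 -0.7] w 0.0457
the job is handed in; nothing more can be done
```

The job is finished and handed in at 22.5 s of the 106 s limit. The lane stop is in the steel tray and the three orange tubes are in their lanes.

- **Lane stop:** I slid it along the slot to the open end, lifted it out there and stood it in the tray. The last top and side pictures show it upright and clear of the walls.
- **Tubes:** I placed them in the order far, middle, near. The last wrist picture puts their centres at x = 0.478, 0.477 and 0.478 m. I measured the lane centre at about 0.478 m, but the top and wrist cameras disagree on that by about 2 mm. Each tube is within about 1° of its lane's direction and rests on both V-rests.
- **Paper cone:** it lies where it did at the start, to about one pixel in the top view.
- **Robot:** the gripper is empty and well above the work. The largest contact force I saw reported was about 11 N, while seating the tubes.

None of my last checks failed.

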